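Close a report's snap-lock binding spine with the closing stylus and file the report

ROBOT

A 6-joint arm with a two-finger parallel gripper is mounted at the origin on a cart in front of the work surface, level with it; the furniture and walls round the work are solid. World frame = base frame: x ahead of the robot, y to its left, z up, the work surface at z = 0. Lengths are in m, angles in rad, forces in N, time in s.
With the tool pointing down it reaches from about 0.3 to 0.875 m from the base axis. Payload 6.4 kg.
Tool frame: the origin (TCP) lies on the centre line of the jaws, within the pads' length; the fingertips stand tcp_to_tips ahead of it and the grasp point (between the pads) is the TCP (tcp_to_tips is the distance from the TCP to the fingertips, in m); z points along the fingers, y is the line along which they close (so a half turn about z gives the same grasp; the last joint's range is limited). The gripper opens to 88 mm and grips with 3 to 60 N. Pads are 18 mm wide; open, the fingers measure 123 mm over their backs; the gripper's body (75 mm by 187 mm) begins 45 mm behind the grasp point.
Start: joints at [1.138, 0.181, 1.607, -0, 1.354, -0.206], TCP at [0.129, 0.56, 0.258] pointing down, gripper open.
Joint ranges: [-2.99, 2.99], [-0.89, 2.07], [0.3, 2.58], [-1.14, 4.28], [0, 2.63], [-3.12, 3.12]. Speed limits (rad/s): [2.57, 2.57, 3.01, 3.14, 3.14, 3.14].

INTERFACE

Orientations are given as a unit quaternion [x, y, z, w].
In Python, from workcell import read_state, capture, camera_model, job_done, recognise, landmark_of, tcp_to_tips gives the robot as it stands.
- The arm moves only by the tool move_arm, never from a script. Its argument "series" is text: rows parted by semicolons, each of 7 numbers parted by spaces: the shift along the tool's x, y, z in cm, then the turn, a rotation vector about the tool's x, y, z in degrees, then the closure, from -1 (fully open) to 1 (shut). In form: x y z ax ay az gripper; .... A call has 1 to 10 rows; each row shifts and turns the commanded pose from where the row before left it, along the tool's axes as they then stand; what a row does not reach is not made up. A row lasts 1/12 s, in which the tool goes at most 41.7 mm and 7.16 degrees, less where a joint would pass 70% of its speed; a pose out of reach is approached as far as the arm can. A call with a gripper value outside its range is refused whole. The fingers move at their own pace and stop on an object; "force" is the grip in N (left out, the last holds). Time passes only in rows, so rows that do not move let the fingers close. It gives the time, the measured TCP pose, the force, the opening and the grip force at its end, in the units of the state.
- read_state(): the state, without advancing time (a new reading comes with each control period).
- capture(name): name is "scene" or "side" or "wrist"; returns (picture, depth): 400x640x3 uint8, red, green, blue; 400x640 float32, m along the optical axis (not along the pixel's ray), 0 where there is no reading.
- camera_model(name): a dict with "intrinsics" (3x3 intrinsics, pixels), "k1" (the pictures are not rectified: a ray, as slopes to the right and down, at radius r is drawn at 1 + k1 r^2 times it, then the intrinsics apply), "world_to_cam" (4x4, takes a point from world to camera coordinates); the wrist camera has in their place "mount" (4x4, takes a point from camera to tool coordinates, whose origin is the TCP and whose axes are the flange's). Camera axes: x right, y down, z forward; pixel columns grow to the right and rows downward; lengths in m; the calibration is good to about 2 mm. A picture is of the moment at which its call begins: read the wrist's pose just before it. camera_model takes no time and is no camera call.
- job_done(): hands the job in; it is judged then, once.
Trained networks look in the newest picture that a camera, given by its name, has taken for a name from the list of things; names that differ only in an ending like _2 or _b are one class to them, and where a whole thing is asked for, a point or a joint stands for the part that bears it (a point fixed in the world has none). Each returns a list of dicts, best first, with "p" (0 to 1); they miss things now and then, are a little off and sometimes report something else, mostly with a low value. They report only what shows in the picture. A call takes as long as a camera call. They do not tell look-alikes from the thing itself.
- recognise(camera, name): "location" ([column, row] in pixels, amid what is visible of it).
- landmark_of(camera, name): "location" ([column, row] in pixels: a listed point, or the origin of a listed thing).
The state is a dict: "time_s": time; "qpos": joint angles; "joint_velocities": joint speeds; "tau": joint torques, N m; "tcp_pos": TCP position; "ee_rot": TCP orientation; "contact_force": force on the tool from outside, world axes, zero at the start; "ft_torque": the same for the moment, N m; "opening": finger opening in m; "grip_force": force on a finger pad.
Only numpy, scipy, OpenCV 4.12 (cv2) and the standard library are available. Lean on these libraries where they do the work, as an engineer would, in place of code of your own. Each camera call takes 0.05 s, during which the arm holds its last target. There are 200 camera calls.

TASK

The blue report stands spine-up in the binding block with the six orange locking tabs of its spine still raised: take the closing stylus from its wooden holder, set its tip in the groove of the spine at the block's open end, and slide it along the groove in one slow stroke (about 3 cm a second, without lifting it or bearing down hard) all the way onto the plain end by the end stop, so that every tab is pressed down flat. Put the stylus back in its holder, hanging by its collar. Then lift the report out and lower it, still spine up, into the empty slot of the wire rack (the one with the green label), letting go only once it stands on the rack's floor, and leave the other reports, the stapler and the mug alone.

Things in the scene. Friction and masses are not known exactly. Their poses are not given: they have to be found in the camera images.
- report: Blue bound report, loose, 0.25 kg, standing spine up: 148 mm along x (spine), 18 thick (y), 106 tall (z). Origin: centre of underside. Its black spine has a groove 12 mm wide between ribs (tops z = 106); floor (start land, closed tabs) at z = 103.5, end land 1 mm lower. Lands: x = -74 to -60.5 and 60.5 to 74, six orange tabs between. Its upper 68 mm stand free of the block, to pinch.
- tab1 (a joint): Orange locking tab 1 of 6, counted from groove_start: flap 19 x 11 mm hinged across the groove at report x = -60 mm, free end towards +x. 0 = closed flat; starts at 0.28 to 0.38 rad (end raised 5 to 7 mm). Light friction; stays where left. A stroke to +x presses it down, one to -x catches its end.
- tab2 (a joint): Orange locking tab 2 of 6, counted from groove_start: flap 19 x 11 mm hinged across the groove at report x = -40 mm, free end towards +x. 0 = closed flat; starts at 0.28 to 0.38 rad (end raised 5 to 7 mm). Light friction; stays where left. A stroke to +x presses it down, one to -x catches its end.
- tab3 (a joint): Orange locking tab 3 of 6, counted from groove_start: flap 19 x 11 mm hinged across the groove at report x = -20 mm, free end towards +x. 0 = closed flat; starts at 0.28 to 0.38 rad (end raised 5 to 7 mm). Light friction; stays where left. A stroke to +x presses it down, one to -x catches its end.
- tab4 (a joint): Orange locking tab 4 of 6, counted from groove_start: flap 19 x 11 mm hinged across the groove at report x = 0 mm, free end towards +x. 0 = closed flat; starts at 0.28 to 0.38 rad (end raised 5 to 7 mm). Light friction; stays where left. A stroke to +x presses it down, one to -x catches its end.
- tab5 (a joint): Orange locking tab 5 of 6, counted from groove_start: flap 19 x 11 mm hinged across the groove at report x = 20 mm, free end towards +x. 0 = closed flat; starts at 0.28 to 0.38 rad (end raised 5 to 7 mm). Light friction; stays where left. A stroke to +x presses it down, one to -x catches its end.
- tab6 (a joint): Orange locking tab 6 of 6, counted from groove_start: flap 19 x 11 mm hinged across the groove at report x = 40 mm, free end towards +x. 0 = closed flat; starts at 0.28 to 0.38 rad (end raised 5 to 7 mm). Light friction; stays where left. A stroke to +x presses it down, one to -x catches its end.
- groove_start (a point): Point on the groove's floor, on its centre line, on the land at the block's open end (report x = -67 mm, z = 103.5 mm). Its axes are the report's.
- groove_end (a point): The same on the land at the end stop (report x = +67 mm, z = 102.3 mm). The stroke goes from groove_start to groove_end.
- binding_block: Grey base 192 x 84 x 12 mm, fixed, with two aluminium cheeks (tops z = 50 mm) 21 mm apart; the report stands between them on the base's top (z = 12). Open at -x; at +x a tall end stop plate 30 mm wide (face x = 77, top z = 104) holds the report against the stroke. Origin: centre of the underside; axes as the report's.
- stylus: Closing stylus, loose, 60 g, 108 mm tall, upright in its holder. Origin: its lowest point, under the 6 mm steel ball tip; z up along it. Steel neck 8 mm thick to z = 40, collar 22 mm across z = 40 to 45, blue handle 16 (x) by 13 mm (y) z = 45 to 105. The polished tip slides easily.
- stylus_tip (a point): Underside of the stylus's ball tip (same point and axes as the stylus's origin).
- stylus_holder: Wooden block 56 x 56 x 55 mm on a rubber foot, fixed, with an upright hole 15 mm wide and 52 deep in its middle. The stylus hangs in it, its collar on the block's top (z = 55), its tip at z = 15 mm. Origin: centre of the underside.
- rack: White rack base 160 (x) x 176 (y) x 10 mm, fixed, with three slots side by side along y, 52 mm apart, each between two upright steel wire loops whose planes run along x: 22 mm between the wires at the floor, 30 mm at their tops, 70 mm above the desk. Slot floor: z = 10 mm. Origin: centre of the underside.
- slot_label: Green label on the rack's front edge before the one empty slot. Its origin lies on the slot's floor at the centre of that slot (the label itself is 82 mm towards -x); axes as the rack's. The report's origin belongs there, its x along the rack's x, either way round.
- finished_grey: Finished report with dark grey covers, same size, standing in a slot of the rack; loose, leave alone. Origin: centre of the underside, x along the spine.
- finished_green: Finished report with dark green covers, same size, standing in a slot of the rack; loose, leave alone. Origin: centre of the underside, x along the spine.
- stapler: Dark blue stapler, 34 x 126 x 50 mm, lying loose behind the stylus holder; bystander. Origin: centre of the underside.
- mug: Green mug, 92 x 125 x 100 mm, loose, at the left; bystander. Origin: centre of the underside.
Mind the look-alikes: they are no part of the job. Of the things that look like the stylus_holder, take the one that is nearest to the robot's base at the start.

How it is judged:
By the outcome, as a careful person would: the job done as asked, in the order asked, and still so for the second after the job is handed in, with the robot touching nothing.
It also fails if it takes over 64 s, if anything falls off the work surface, if the arm or the gripper's body presses on something with over 40 N, if the wrist force passes 120 N, or if a joint passes its speed limit or range.

## Working session

There is one attempt and no reset: what is moved stays moved. The work goes in short steps, Python scripts to look and compute and a tool call to move; the robot and the scene stay as the last step left them, time stands still between calls to the robot, and variables do not carry over. Pictures are saved under pics/ and viewed, at most 10 in all, crops included, and the job is handed in when it is done.

Besides the shell and the picture viewer there is one more tool, called after ">>>" as name(argument=value, ...) on one line, values as JSON. move_arm: Moves the arm, as the interface text tells. Its arguments: {"type":"object","properties":{"series":{"type":"string"},"force":{"type":"number"}},"required":["series"]}

```bash
mkdir -p pics
cat > h.py <<'E'
import numpy as np, cv2
from workcell import *
from scipy.spatial.transform import Rotation as R
def pose():
    s=read_state(); T=np.eye(4); T[:3,:3]=R.from_quat(s["ee_rot"]).as_matrix(); T[:3,3]=s["tcp_pos"]; return T
def cap(cam):
    T=pose(); p,d=capture(cam); m=camera_model(cam)
    W=T@m["mount"] if "mount" in m else np.linalg.inv(m["world_to_cam"])
    return p,d,m,W
def ray(m,W,px):
    K=np.array(m["intrinsics"],float)
    u=cv2.undistortPoints(np.array([[px]],float),K,np.array([m["k1"],0,0,0.]))[0,0]
    return W[:3,3],W[:3,:3]@np.array([u[0],u[1],1])
def onz(m,W,px,z):
    o,r=ray(m,W,px); return o+r*(z-o[2])/r[2]
def dep(m,W,d,px):
    o,r=ray(m,W,px); c,q=int(round(px[0])),int(round(px[1])); w=d[max(0,q-1):q+2,max(0,c-1):c+2]; w=w[w>0]
    return o+r*np.median(w) if len(w) else None
def proj(m,W,p):
    c=np.linalg.inv(W)@np.append(p,1); K=np.array(m["intrinsics"],float)
    return cv2.projectPoints(c[None,:3],np.zeros(3),np.zeros(3),K,np.array([m["k1"],0,0,0.]))[0][0,0]
def save(p,n): cv2.imwrite("pics/"+n,p[:,:,::-1])
E
cat > a.py <<'E'
from h import *
np.set_printoptions(precision=4,suppress=True)
s=read_state();print(s,tcp_to_tips)
for cam in ["scene","side"]:
    p,d,m,W=cap(cam); save(p,cam+"0.png"); print(cam,W[:3,3],W[:3,2])
    for n,z in [("groove_start",.1155),("groove_end",.1143),("stylus",.015),("stylus_holder",0),("slot_label",.01),("report",.012),("binding_block",0),("rack",0),("finished_grey",.01),("finished_green",.01),("stapler",0),("mug",0)]:
        for q in landmark_of(cam,n)[:3]:
            print(n,round(q["p"],2),np.round(q["location"],1),onz(m,W,q["location"],z))
E
python3 a.py
```

```text
{'time_s': 0.0, 'qpos': array([ 1.1377,  0.1815,  1.608 , -0.    ,  1.3538, -0.2062]), 'joint_velocities': array([ 0.0019, -0.0007, -0.0004, -0.001 , -0.0005,  0.0007]), 'tau': array([  0.0001, -43.3875, -34.1843,   0.0703,   0.0385,  -0.0001]), 'tcp_pos': array([0.1291, 0.5598, 0.2568]), 'ee_rot': array([ 0.1132,  0.9936, -0.0008, -0.0003]), 'contact_force': array([ 0.3098, -0.1058, -0.4218]), 'ft_torque': array([0.0144, 0.0316, 0.0323]), 'grip_force': 0.0, 'opening': 0.08808240466889167} 0.019
scene [-0.0743 -0.5879  1.0806] [ 0.4684  0.4672 -0.7499]
groove_start 0.98 [299.4 183.6] [0.5261 0.112  0.1155]
groove_end 0.92 [273.5 161.9] [0.5336 0.2571 0.1143]
groove_end 0.7 [377.2 256. ] [ 0.4907 -0.2608  0.1143]
groove_end 0.65 [288.5 193.3] [0.4706 0.1055 0.1143]
stylus 0.65 [322.  234.3] [ 0.4829 -0.0416  0.015 ]
stylus_holder 0.96 [321.1 237.5] [ 0.4791 -0.0412  0.    ]
stylus_holder 0.68 [277.9 162.6] [0.6154 0.3416 0.    ]
report 0.64 [288.4 195. ] [0.5224 0.1729 0.012 ]
binding_block 0.75 [283.5 197.4] [0.5082 0.1852 0.    ]
rack 0.88 [395.4 267.8] [ 0.5646 -0.2912  0.    ]
fin
[... 500 characters left out ...]
lder 0.91 [311.1 250.6] [ 0.4747 -0.049   0.    ]
stylus_holder 0.9 [318.5 189.6] [0.6091 0.3365 0.    ]
stylus_holder 0.22 [375.3 232.4] [ 0.6642 -0.0114  0.    ]
report 0.75 [308.1 207.6] [0.5294 0.1779 0.012 ]
report 0.39 [311.2 184.4] [0.5907 0.3621 0.012 ]
binding_block 0.68 [310.8 250.7] [ 0.4739 -0.0493  0.    ]
binding_block 0.57 [303.7 214. ] [0.5115 0.1634 0.    ]
finished_grey 0.78 [392.9 315.7] [ 0.5509 -0.3445  0.01  ]
finished_green 0.95 [370.  281.8] [ 0.5538 -0.2306  0.01  ]
finished_green 0.63 [306.7 212.2] [0.5179 0.1518 0.01  ]
stapler 0.71 [372.6 232.3] [ 0.6576 -0.0086  0.    ]
mug 0.88 [257.2 187.3] [0.414  0.4271 0.    ]
mug 0.35 [374.3 234.6] [ 0.6566 -0.022   0.    ]
```

Run:
```python
import cv2,numpy as np
a=cv2.imread("pics/scene0.png")[110:350,190:480];b=cv2.imread("pics/side0.png")[130:370,190:480]
cv2.imwrite("pics/c1.png",np.vstack([cv2.resize(a,None,fx=1.25*2,fy=1.25,interpolation=2)[:0],cv2.resize(np.hstack([a,b]),(800,331),interpolation=2)]))
```

```text
Traceback (most recent call last):
ValueError: all the input array dimensions except for the concatenation axis must match exactly, but along dimension 1, the array at index 0 has size 725 and the array at index 1 has size 800
```

Run:
```python
import cv2,numpy as np
a=cv2.imread("pics/scene0.png")[120:330,200:460]
cv2.imwrite("pics/c1.png",cv2.resize(a,(740,598),interpolation=2))
```

```text
(no output)
```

View pics/c1.png

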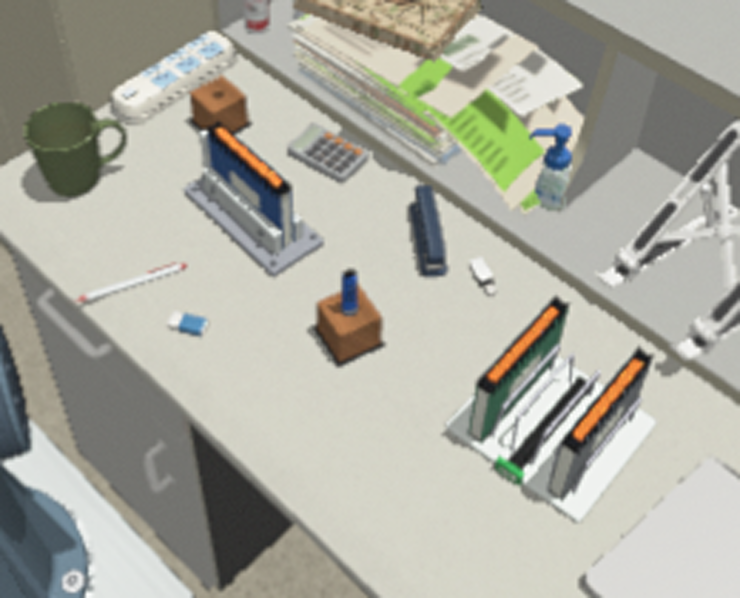

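The crop shows the stylus in the near holder (crop 348,300) and the look-alike holder behind the block (218,105). The block's open end is the near one, and the middle rack slot has the green label (510,468). Next, a closer look with the wrist camera.

```bash
cat >> h.py <<'E'
def go(pos,yaw=None,ax=1):
    """print shift (tool axes, cm) and turn about tool z (deg) to bring TCP to pos, tool y along world yaw (mod 180)"""
    T=pose(); print("tcp",np.round(T[:3,3],4),"toolz",np.round(T[:3,2],4),"yaw(y)",np.degrees(np.arctan2(T[1,1],T[0,1])).round(2))
    print("shift cm",np.round(T[:3,:3].T@(np.array(pos)-T[:3,3])*100,2))
    if yaw is not None:
        c=np.degrees(np.arctan2(T[1,1],T[0,1])); a=(yaw-c+90)%180-90; print("turn about tool z",np.round(-a,2))
E
python3 - <<'E'
from h import *
np.set_printoptions(precision=4,suppress=True)
m=camera_model("wrist");print(m)
go([.42,.06,.36],90)
E
```

```text
{'intrinsics': array([[352.0807,   0.    , 314.9054],
       [  0.    , 352.0807, 195.2171],
       [  0.    ,   0.    ,   1.    ]]), 'k1': -0.05338990632951716, 'mount': array([[-0.0007, -0.9666, -0.2563,  0.0653],
       [ 1.    , -0.0004, -0.001 , -0.0016],
       [ 0.0008, -0.2563,  0.9666, -0.1277],
       [ 0.    ,  0.    ,  0.    ,  1.    ]])}
tcp [0.1293 0.5603 0.2578] toolz [ 0.      0.0001 -1.    ] yaw(y) 77.0
shift cm [-39.58 -42.21 -10.23]
turn about tool z -13.0
```

>>> move_arm(series="-1.5 -1.6 -0.4 0 0 0 -1;-2.5 -2.7 -0.7 0 0 0 -1;-2.6 -2.8 -0.7 0 0 0 -1;-2.6 -2.8 -0.7 0 0 0 -1;-2.6 -2.8 -0.7 0 0 0 -1;-2.6 -2.8 -0.7 0 0 0 -1;-2.6 -2.8 -0.7 0 0 0 -1;-2.6 -2.8 -0.7 0 0 0 -1;-2.6 -2.8 -0.7 0 0 0 -1;-2.6 -2.8 -0.7 0 0 0 -1")

```text
time_s: 2.13
tcp_pos: [0.3112, 0.2428, 0.3254]
ee_rot: [0.113, 0.994, 0.0, 0.0]
contact_force: [1.3, -0.0, 1.2]
opening: 0.0884
grip_force: 0.0
```

>>> move_arm(series="-2.6 -2.8 -0.7 0 0 0 -1;-2.6 -2.8 -0.7 0 0 0 -1;-2.6 -2.8 -0.7 0 0 0 -1;-2.6 -2.8 -0.7 0 0 0 -1;-2.6 -2.8 -0.7 0 0 0 -1;-1.5 -1.6 -0.4 0 0 0 -1;0 0 0 0 0 -6.5 -1;0 0 0 0 0 -6.5 -1;0 0 0 0 0 0 -1;0 0 0 0 0 0 -1")

```text
time_s: 2.97
tcp_pos: [0.4171, 0.0597, 0.3637]
ee_rot: [0.002, 1.0, 0.0, 0.0]
contact_force: [-0.0, -0.8, 0.6]
opening: 0.088
grip_force: 0.0
```

```bash
cat > b.py <<'E'
from h import *
np.set_printoptions(precision=4,suppress=True)
print(read_state()["time_s"])
p,d,m,W=cap("wrist"); save(p,"w1.png"); print(W[:3,3]); np.savez("w1.npz",p=p,d=d,W=W)
for n,z in [("groove_start",.1155),("groove_end",.1143),("stylus",.015),("stylus_holder",0),("slot_label",.01),("report",.012),("binding_block",0),("rack",0),("finished_grey",.01),("finished_green",.01),("stapler",0),("mug",0)]:
    for q in landmark_of("wrist",n)[:2]:
        print(n,round(q["p"],2),np.round(q["location"],1),onz(m,W,q["location"],z))
E
python3 b.py
```

```text
2.9667
[0.3514 0.0584 0.4914]
groove_start 0.77 [355.8 251.4] [0.5183 0.1046 0.1155]
groove_start 0.61 [394.3 218.6] [0.4786 0.147  0.1155]
groove_end 0.6 [466.2 260.6] [0.5318 0.2357 0.1143]
stylus 0.84 [237.4 198.4] [ 0.4818 -0.0517  0.015 ]
stylus_holder 0.77 [494.6 271.5] [0.6057 0.337  0.    ]
stylus_holder 0.62 [240.6 194.6] [ 0.4802 -0.0502  0.    ]
report 0.63 [395.6 225.6] [0.5243 0.1739 0.012 ]
report 0.38 [245.4 193.3] [ 0.4752 -0.0406  0.012 ]
binding_block 0.62 [393.  224.1] [0.5262 0.1728 0.    ]
rack 0.6 [ 89.  240.4] [ 0.5519 -0.2895 -0.    ]
finished_grey 0.73 [ 53.  248.6] [ 0.5617 -0.343   0.01  ]
finished_grey 0.62 [357.8 254.4] [0.57   0.1206 0.01  ]
finished_green 0.82 [114.8 241.1] [ 0.5487 -0.2421  0.01  ]
mug 0.81 [545.  152.2] [0.4191 0.3871 0.    ]
```

View pics/w1.png

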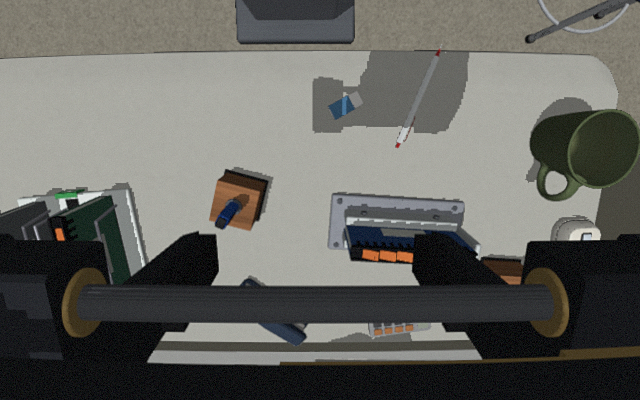

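The wrist view shows the stylus handle in the near holder (about 230,212), the report with its orange tabs (355–415,255), and the rack at the left. From the same data I'll measure the stylus, holder and report by depth.

```bash
cat > c.py <<'E'
from h import *
np.set_printoptions(precision=4,suppress=True)
def cloud(m,W,d):
    K=np.array(m["intrinsics"],float); v,u=np.mgrid[0:400,0:640]
    n=cv2.undistortPoints(np.stack([u.ravel(),v.ravel()],1).astype(float)[:,None],K,np.array([m["k1"],0,0,0.]))[:,0]
    P=np.c_[n,np.ones(len(n))]*d.ravel()[:,None]; X=P@W[:3,:3].T+W[:3,3]; X[d.ravel()<=0]=np.nan
    return X.reshape(400,640,3)
def sel(X,xy,r,z0,z1):
    with np.errstate(invalid="ignore"):
        return (np.hypot(X[...,0]-xy[0],X[...,1]-xy[1])<r)&(X[...,2]>z0)&(X[...,2]<z1)
def rect(X,k,name):
    P=X[k]; 
    if len(P)<8: print(name,"few",len(P)); return
    r=cv2.minAreaRect((P[:,:2]*1000).astype(np.float32)); print(name,len(P),"c",np.round(np.array(r[0])/1000,4),"size",np.round(r[1],1),"ang",round(r[2],1),"z",np.round(np.percentile(P[:,2],[5,50,95]),4))
E
cat > d.py <<'E'
from c import *
for cam in ["wrist","scene","side"]:
    if cam=="wrist":
        f=np.load("w1.npz");p,d,W=f["p"],f["d"],f["W"];m=camera_model(cam)
    else: p,d,m,W=cap(cam)
    X=cloud(m,W,d); print(cam)
    rect(X,sel(X,(.48,-.047),.03,.075,.13),"handle")
    rect(X,sel(X,(.48,-.047),.03,.112,.13),"handletop")
    rect(X,sel(X,(.48,-.047),.06,.050,.057),"holdertop")
    rect(X,sel(X,(.525,.175),.1,.108,.13),"spine")
    rect(X,sel(X,(.525,.175),.14,.005,.020),"base")
E
python3 d.py; python3 -c "
from h import *;go([.45,-.047,.25],90)"
```

```text
wrist
handle 336 c [ 0.4797 -0.047 ] size [14.2 15.4] ang 61.3 z [0.08   0.1157 0.1242]
handletop 185 c [ 0.4798 -0.0468] size [13.1 15.4] ang 60.7 z [0.1133 0.1225 0.1244]
holdertop 1284 c [ 0.481  -0.0476] size [56.8 57.5] ang 73.9 z [0.0542 0.0558 0.0568]
spine 1141 c [0.5227 0.172 ] size [148.6  19.7] ang 87.9 z [0.1102 0.1178 0.1212]
base 2910 c [0.4682 0.1608] size [154.6 205.8] ang 12.3 z [0.0084 0.0127 0.0152]
scene
handle 67 c [ 0.4792 -0.0466] size [15.5 15.7] ang 69.0 z [0.0779 0.1033 0.123 ]
handletop 25 c [ 0.4791 -0.0471] size [15.5 14.9] ang 64.1 z [0.1132 0.1197 0.1243]
holdertop 142 c [ 0.4799 -0.0459] size [58.3 58.3] ang 74.3 z [0.0512 0.0548 0.0568]
spine 214 c [0.5234 0.174 ] size [151.3  23.2] ang 87.0 z [0.1093 0.1178 0.1222]
base 593 c [0.5289 0.1787] size [264.2 258.7] ang 31.4 z [0.0054 0.0123 0.0173]
side
handle 139 c [ 0.4778 -0.0515] size [13.2 16.7] ang 72.5 z [0.0771 0.1002 0.1216]
handletop 39 c [ 0.4789 -0.0507] size [10.5 17.2] ang 86.9 z [0.1123 0.1176 0.1222]
holdertop 236 c [ 0.4792 -0.0485] size [59.5 54.6] ang 75.5 z [0.0508 0.0539 0.0556]
spine 150 c [0.5225 0.1709] size [153.6  18.7] ang 86.1 z [0.109  0.1165 0.1194]
base 502 c [0.5421 0.1762] size [239.  208.3] ang 38.3 z [0.0062 0.011  0.0158]
tcp [0.4171 0.0597 0.3637] toolz [ 0. -0. -1.] yaw(y) 90.0
shift cm [ -3.29 -10.67  11.37]
turn about tool z -0.0
```

>>> move_arm(series="-0.2 -0.6 0.6 0 0 0 -1;-0.4 -1.3 1.4 0 0 0 -1;-0.5 -1.5 1.6 0 0 0 -1;-0.5 -1.6 1.7 0 0 0 -1;-0.5 -1.6 1.7 0 0 6 -1;-0.2 -1.7 1.7 0 0 6 -1;0 -1.4 1.4 0 0 6 -1;0 -0.6 0.6 0 0 6 -1;0 0 0 0 0 0 -1;0 0 0 0 0 0 -1")

```text
time_s: 4.55
tcp_pos: [0.4333, -0.0431, 0.2563]
ee_rot: [0.207, 0.978, 0.0, -0.001]
contact_force: [-0.1, 0.1, 0.2]
opening: 0.0881
grip_force: 0.0
```

```bash
cat > e.py <<'E'
from c import *
print(read_state()["time_s"])
p,d,m,W=cap("wrist"); save(p,"w2.png"); X=cloud(m,W,d)
rect(X,sel(X,(.48,-.047),.03,.075,.13),"handle")
rect(X,sel(X,(.48,-.047),.03,.119,.13),"handletop")
rect(X,sel(X,(.48,-.047),.06,.050,.057),"holdertop")
go([.48,-.047,.095],63)
E
python3 e.py
```

```text
4.55
handle 572 c [ 0.4795 -0.0477] size [13.9 15.3] ang 61.7 z [0.0809 0.1178 0.124 ]
handletop 255 c [ 0.4798 -0.0477] size [12.  14.5] ang 62.2 z [0.1195 0.123  0.1243]
holdertop 2356 c [ 0.4806 -0.0483] size [56.1 56.9] ang 74.2 z [0.0544 0.0559 0.0568]
tcp [ 0.4337 -0.0429  0.2569] toolz [ 0.0003  0.     -1.    ] yaw(y) 66.16
shift cm [-4.39  1.49 16.19]
turn about tool z 3.16
```

View pics/w2.png

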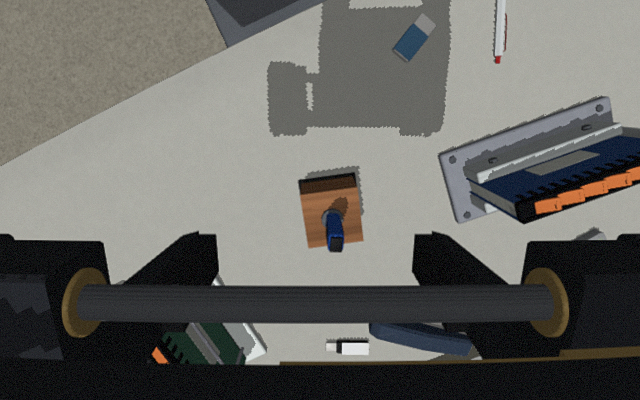

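The handle stands at (333,230), between the fingers in yaw. Its narrow axis is about 62° in the world frame and the sizes match, so I'll go down and grip.

>>> move_arm(series="-1.1 0.4 1 0 0 0 -1;-1.6 0.5 1.8 0 0 0 -1;-1.2 0.4 2 0 0 0 -1;-0.5 0.1 1 0 0 0 -1;0 0 2.2 0 0 4 -1;0 0 2.2 0 0 0 -1;0 0 2.2 0 0 0 -1;0 0 2 0 0 0 -1;0 0 1.4 0 0 0 -1;0 0 0.6 0 0 0 -1")

```text
time_s: 5.43
tcp_pos: [0.4784, -0.0471, 0.0913]
ee_rot: [0.241, 0.971, 0.0, -0.001]
contact_force: [0.0, 0.5, 0.0]
opening: 0.0881
grip_force: 0.0
```

```bash
python3 -c "
from h import *;go([.4797,-.0476,.092],62)"
```

```text
tcp [ 0.4784 -0.0471  0.0913] toolz [-2.6e-03  9.0e-04 -1.0e+00] yaw(y) 62.14
shift cm [-0.13  0.02 -0.07]
turn about tool z 0.14
```

>>> move_arm(series="-0.1 0 0 0 0 0 1;0 0 0 0 0 0 1;0 0 0 0 0 0 1;0 0 0 0 0 0 1;0 0 0 0 0 0 1;0 0 0 0 0 0 1;0 0 0 0 0 0 1;0 0 0 0 0 0 1", force=25)

```text
time_s: 6.1
tcp_pos: [0.4804, -0.0484, 0.0929]
ee_rot: [0.242, 0.97, -0.0, 0.0]
contact_force: [0.1, 0.1, 0.4]
opening: 0.037
grip_force: 0.0
```

>>> move_arm(series="0 0 0 0 0 0 1;0 0 0 0 0 0 1;0 0 0 0 0 0 1;0 0 0 0 0 0 1;0 0 0 0 0 0 1;0 0 0 0 0 0 1")

```text
time_s: 6.6
tcp_pos: [0.4803, -0.0483, 0.0927]
ee_rot: [0.242, 0.97, 0.0, 0.0]
contact_force: [0.4, 0.8, 0.1]
opening: 0.013
grip_force: 25.0
```

```bash
python3 -c "
from h import *;s=read_state();print(s['time_s'],s['opening'],s['grip_force'],s['contact_force'],s['ft_torque']);go([.4797,-.0476,.24],62)"
```

```text
6.6 0.01298859787018647 25.00000863801688 [0.35333263 0.75584833 0.1117592 ] [ 0.02973299 -0.03121396  0.00863456]
tcp [ 0.4803 -0.0483  0.0927] toolz [ 0.e+00  1.e-04 -1.e+00] yaw(y) 62.0
shift cm [  0.09   0.03 -14.73]
turn about tool z 0.0
```

>>> move_arm(series="0 0 -0.6 0 0 0 1;0 0 -1.8 0 0 0 1;0 0 -2.5 0 0 0 1;0 0 -2.5 0 0 0 1;0 0 -2.5 0 0 0 1;0 0 -2.5 0 0 0 1;0.3 0.4 -1.7 0 0 0 1;1 1.5 -0.4 0 0 0 1;1.5 2 0 0 0 0 1;1.8 2.5 0 0 0 0 1")

```text
time_s: 7.43
tcp_pos: [0.4701, 0.0296, 0.2389]
ee_rot: [0.243, 0.97, -0.0, 0.001]
contact_force: [0.9, -0.1, -1.0]
opening: 0.0127
grip_force: 25.0
```

>>> move_arm(series="1.9 2.7 0 0 0 0 1;1.9 2.7 0 0 0 0 1;1.6 2.2 0 0 0 0 1;0.8 1.1 0 0 0 0 1;0.2 0.3 0 0 0 -5.2 1;0 0 0 0 0 -5.2 1;0 0 0 0 0 -5.2 1;0 0 0 0 0 -5.2 1;0 0 0 0 0 -5.2 1;0 0 0 0 0 0 1")

```text
time_s: 8.27
tcp_pos: [0.4553, 0.1393, 0.238]
ee_rot: [0.016, 1.0, -0.0, 0.0]
contact_force: [-0.3, -0.0, -0.4]
opening: 0.0126
grip_force: 25.0
```

```bash
cat > f.py <<'E'
from c import *
s=read_state();print(s["time_s"],s["opening"],s["grip_force"],s["contact_force"])
p,d,m,W=cap("wrist"); save(p,"w3.png"); X=cloud(m,W,d); np.savez("w3.npz",p=p,d=d,W=W)
for n,z in [("groove_start",.1155),("groove_end",.1143),("stylus_tip",.157)]:
    for q in landmark_of("wrist",n)[:2]: print(n,round(q["p"],2),np.round(q["location"],1),onz(m,W,q["location"],z))
rect(X,sel(X,(.5227,.172),.09,.110,.1215),"spine")
rect(X,sel(X,(.5227,.172),.09,.121,.13),"tabs")
T=pose(); print("exp tip px",proj(m,W,T[:3,3]+T[:3,2]*.0777))
go([.5202,.105,.235],88)
E
python3 f.py
```

```text
8.2667 0.012632403235543072 24.99867321923375 [-0.2601 -0.0151 -0.4388]
stylus_tip 0.72 [312.8 213.6] [0.4567 0.1362 0.157 ]
stylus_tip 0.56 [317.9 212. ] [0.4558 0.1394 0.157 ]
spine few 0
tabs few 0
exp tip px [317.6871 213.0419]
tcp [0.4555 0.1392 0.2378] toolz [ 0.0001 -0.     -1.    ] yaw(y) 87.87
shift cm [-6.6  -3.18  0.28]
turn about tool z -0.13
```

View pics/w3.png

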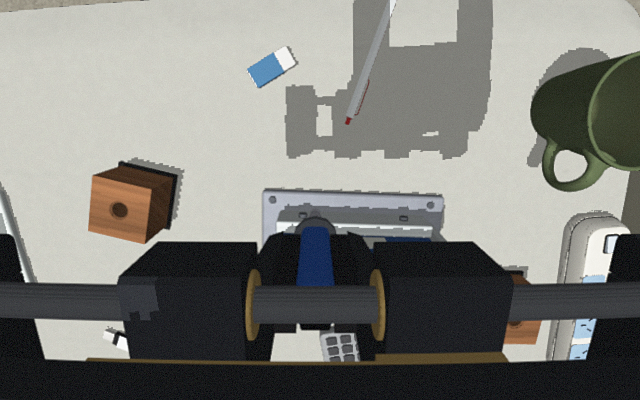

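The hand hides the spine, so I'll move past it and view it from ahead. The collar shows at (313,222), with the tip close to where it should be.

>>> move_arm(series="-0.8 0.2 0 0 0 0 1;-1.6 0.4 0 0 0 0 1;-2 0.5 0 0 0 0 1;-2.2 0.6 0 0 0 0 1;-2.2 0.6 0 0 0 0 1;-1.6 0.5 0 0 0 0 1;-0.8 0.2 0 0 0 0 1;-0.3 0 0 0 0 0 1;0 0 0 0 0 0 1;0 0 0 0 0 0 1")

```text
time_s: 9.3
tcp_pos: [0.5709, 0.1651, 0.2374]
ee_rot: [0.018, 1.0, -0.0, -0.001]
contact_force: [0.5, -0.4, -0.7]
opening: 0.013
grip_force: 25.0
```

```bash
sed -i 's/w3\./w4./g' f.py
cat >> f.py <<'E'
K=sel(X,(.5227,.172),.11,.1165,.1195); 
rect(X,K,"rib tops")
hsv=cv2.cvtColor(p,cv2.COLOR_RGB2HSV); o=(hsv[...,0]>5)&(hsv[...,0]<22)&(hsv[...,1]>150)&(hsv[...,2]>110)
O=X[o&sel(X,(.5227,.172),.1,.11,.13)]; print(len(O))
for y0 in np.arange(.1,.24,.01):
    q=O[(O[:,1]>=y0)&(O[:,1]<y0+.01)]
    r=X[K]; r=r[(r[:,1]>=y0)&(r[:,1]<y0+.01)]
    if len(q) and len(r): print(round(y0,3),"tab x",np.percentile(q[:,0],[2,50,98]),"z",np.percentile(q[:,2],[5,95]),"rib x",np.percentile(r[:,0],[1,99]))
cv2.imwrite("pics/w4c.png",cv2.resize(p[40:240,150:520,::-1],(740,400),interpolation=2))
E
python3 f.py
```

```text
9.3 0.013044494315662798 24.999901643022895 [ 0.5197 -0.3875 -0.6845]
groove_start 0.86 [227.  124.7] [0.5179 0.1036 0.1155]
groove_end 0.72 [417.8 134.7] [0.5297 0.2377 0.1143]
stylus_tip 0.95 [315.2 216.3] [0.5738 0.1634 0.157 ]
spine 5372 c [0.5242 0.1726] size [148.5  18.9] ang 86.1 z [0.1136 0.1181 0.1207]
tabs 478 c [0.5248 0.1763] size [107.4  11. ] ang 86.1 z [0.1211 0.1217 0.1229]
exp tip px [317.9214 213.4339]
tcp [0.5709 0.1652 0.2379] toolz [ 0.0001  0.     -1.    ] yaw(y) 88.0
shift cm [ 4.86 -6.19  0.29]
turn about tool z -0.0
rib tops 2841 c [0.5245 0.1724] size [147.7  18.4] ang 86.1 z [0.1168 0.1184 0.1193]
2408
0.11 tab x [0.5152 0.5206 0.5255] z [0.1151 0.1186] rib x [0.5115 0.5295]
0.12 tab x [0.516  0.5208 0.5262] z [0.1184 0.1228] rib x [0.5119 0.53  ]
0.13 tab x [0.5166 0.5221 0.5269] z [0.1145 0.1184] rib x [0.513 0.531]
0.14 tab x [0.5174 0.5226 0.5277] z [0.1182 0.122 ] rib x [0.5134 0.5314]
0.15 tab x [0.5181 0.523  0.5284] z [0.1148 0.1185] rib x [0.5144 0.5325]
0.16 tab x [0.5189 0.5237 0.5291] z [0.1178 0.1216] rib x [0.5148 0.5327]
0.17 tab x [0.5194 0.5244 0.5298] z [0.115  0.1186] rib x [0.5158 0.5339]
0.18 tab x [0.5202 0.525  0.5304] z [0.1187 0.1229] rib x [0.5162 0.5342]
0.19 tab x [0.5208 0.5262 0.5312] z [0.115  0.1189] rib x [0.5172 0.5353]
0.2 tab x [0.5215 0.5263 0.5317] z [0.118  0.1227] rib x [0.5175 0.5356]
0.21 tab x [0.5221 0.5276 0.5325] z [0.1147 0.1187] rib x [0.5185 0.5359]
0.22 tab x [0.5228 0.5277 0.5332] z [0.1178 0.1223] rib x [0.5188 0.5369]
```

View pics/w4c.png

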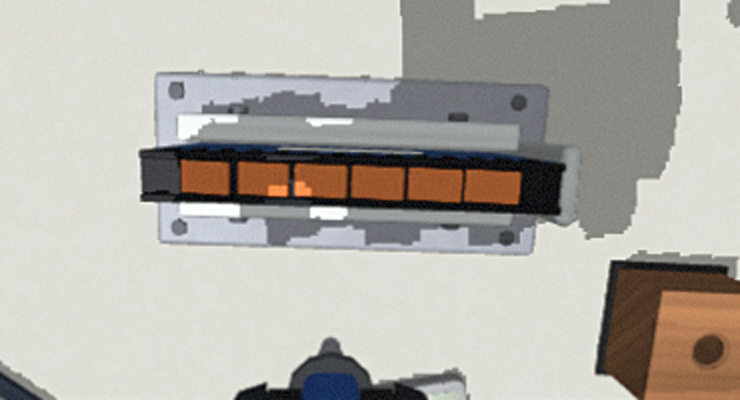

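The crop shows all six tabs (crop 180–520,180), the open end at the left, the end stop at the right (570,185) and the stylus tip at (331,342). The spine measures 148×18.4 mm with its direction at 86.1°. I'll move above the start land.

>>> move_arm(series="0.4 -0.5 0 0 0 0 1;0.8 -1 0 0 0 0 1;1 -1.3 0 0 0 0 1;1.1 -1.4 0 0 0 0 1;0.9 -1.1 0 0 0 0 1;0.5 -0.6 0 0 0 0 1;0.2 -0.2 0 0 0 1.9 1;0 0 1 0 0 0 1;0 0 1 0 0 0 1;0 0 0.5 0 0 0 1")

```text
time_s: 10.33
tcp_pos: [0.5196, 0.1062, 0.2107]
ee_rot: [0.034, 0.999, 0.0, -0.001]
contact_force: [-0.5, -0.5, -0.5]
opening: 0.0127
grip_force: 25.0
```

Run:
```python
from c import *
f=np.load("w4.npz");m=camera_model("wrist");W=f["W"];T=W@np.linalg.inv(m["mount"])
for dx in (0,-.003,.003):
  print(dx,proj(m,W,T[:3,3]+np.array([dx,0,-.0747])))
print(f["p"][200:222,315].tolist()); print(f["p"][211,306:326,1].tolist())
s=read_state();print(s["time_s"],s["contact_force"])
go([.5199,.1064,.1932],86.1)
```

```text
0 [317.867  214.4744]
-0.003 [317.6993 209.7248]
0.003 [318.0333 219.1889]
[[222, 221, 214], [224, 225, 219], [221, 223, 214], [223, 224, 217], [224, 223, 215], [223, 222, 216], [223, 224, 216], [215, 212, 205], [168, 168, 164], [98, 99, 103], [86, 88, 91], [89, 87, 96], [90, 91, 93], [90, 91, 98], [93, 95, 100], [85, 84, 88], [49, 51, 54], [49, 56, 51], [54, 57, 64], [66, 69, 75], [68, 71, 72], [66, 71, 74]]
[220, 221, 222, 225, 203, 135, 83, 80, 81, 87, 83, 84, 97, 135, 201, 225, 222, 221, 224, 221]
10.3333 [-0.4843 -0.5407 -0.5008]
tcp [0.5196 0.1062 0.2107] toolz [-0.002   0.0001 -1.    ] yaw(y) 86.15
shift cm [-0.03  0.03  1.75]
turn about tool z 0.05
```

>>> move_arm(series="-0.1 0 0.3 0 0 0 1;0 0 0.4 0 0 0 1;0 0 0.4 0 0 0 1;0 0 0.2 0 0 0 1;0 0 0.1 0 0 0 1;0 0 0 0 0 0 1;0 0 0 0 0 0 1")

```text
time_s: 10.92
tcp_pos: [0.5215, 0.106, 0.1989]
ee_rot: [0.034, 0.999, 0.0, 0.0]
contact_force: [0.1, 0.3, -1.0]
opening: 0.0129
grip_force: 25.0
```

Run:
```python
from c import *
s=read_state();print(s["time_s"],s["contact_force"])
go([.5204,.1064,.1932],86.1)
```

```text
10.9167 [ 0.1118  0.3138 -0.9858]
tcp [0.5215 0.106  0.1989] toolz [ 0.0003 -0.     -1.    ] yaw(y) 86.11
shift cm [0.11 0.04 0.57]
turn about tool z 0.01
```

>>> move_arm(series="0.1 0 0.2 0 0 0 1;0 0 0.2 0 0 0 1;0 0 0.1 0 0 0 1;0 0 0.05 0 0 0 1;0 0 0 0 0 0 1;0 0 0 0 0 0 1")

```text
time_s: 11.42
tcp_pos: [0.5204, 0.106, 0.1932]
ee_rot: [0.034, 0.999, 0.0, 0.0]
contact_force: [-1.3, 0.4, -1.8]
opening: 0.0126
grip_force: 25.0
```

>>> move_arm(series="0 0 0.05 0 0 0 1;0 0 0 0 0 0 1;0 0 0 0 0 0 1")

```text
time_s: 11.67
tcp_pos: [0.5205, 0.106, 0.1929]
ee_rot: [0.034, 0.999, -0.0, 0.0]
contact_force: [-0.0, -0.0, 2.1]
opening: 0.0129
grip_force: 25.0
```

Run:
```python
from c import *
s=read_state();print(s["time_s"],s["contact_force"],s["ft_torque"])
go([.5204,.1064,.1932],86.1)
```

```text
11.6667 [-0.0397 -0.0333  2.1082] [ 0.0628  0.0252 -0.0463]
tcp [0.5205 0.106  0.1929] toolz [ 0.0003 -0.     -1.    ] yaw(y) 86.11
shift cm [ 0.01  0.04 -0.03]
turn about tool z 0.01
```

>>> move_arm(series="0 0.05 0.04 0 0 0 1;0 0.15 0 0 0 0 1;0 0.25 0 0 0 0 1;0 0.25 0 0 0 0 1;0 0.25 0 0 0 0 1;0 0.25 0 0 0 0 1;0 0.25 0 0 0 0 1;0 0.25 0 0 0 0 1;0 0.25 0 0 0 0 1;0 0.25 0 0 0 0 1")

```text
time_s: 12.5
tcp_pos: [0.5219, 0.1282, 0.1924]
ee_rot: [0.034, 0.999, -0.0, 0.0]
contact_force: [0.3, -1.2, 2.3]
opening: 0.0129
grip_force: 25.0
```

>>> move_arm(series="0 0.25 0 0 0 0 1;0 0.25 0 0 0 0 1;0 0.25 0 0 0 0 1;0 0.25 0 0 0 0 1;0 0.25 0 0 0 0 1;0 0.25 0 0 0 0 1;0 0.25 0 0 0 0 1;0 0.25 0 0 0 0 1;0 0.25 0 0 0 0 1;0 0.25 0 0 0 0 1")

```text
time_s: 13.33
tcp_pos: [0.5236, 0.1533, 0.1923]
ee_rot: [0.034, 0.999, 0.0, 0.0]
contact_force: [-0.4, 0.9, 2.0]
opening: 0.0128
grip_force: 25.0
```

>>> move_arm(series="0 0.25 0 0 0 0 1;0 0.25 0 0 0 0 1;0 0.25 0 0 0 0 1;0 0.25 0.01 0 0 0 1;0 0.25 0 0 0 0 1;0 0.25 0 0 0 0 1;0 0.25 0 0 0 0 1;0 0.25 0 0 0 0 1;0 0.25 0 0 0 0 1;0 0.25 0 0 0 0 1")

```text
time_s: 14.17
tcp_pos: [0.5253, 0.1779, 0.1922]
ee_rot: [0.034, 0.999, -0.0, -0.0]
contact_force: [-0.5, -1.9, 2.4]
opening: 0.0126
grip_force: 25.0
```

>>> move_arm(series="0 0.25 0 0 0 0 1;0 0.25 0 0 0 0 1;0 0.25 0 0 0 0 1;0 0.25 0 0 0 0 1;0 0.25 0 0 0 0 1;0 0.25 0 0 0 0 1;0 0.25 0 0 0 0 1;0 0.25 0 0 0 0 1;0 0.25 0 0 0 0 1;0 0.25 0 0 0 0 1")

```text
time_s: 15.0
tcp_pos: [0.5269, 0.2031, 0.1921]
ee_rot: [0.034, 0.999, 0.0, -0.0]
contact_force: [0.5, -1.6, 1.1]
opening: 0.0126
grip_force: 25.0
```

>>> move_arm(series="0 0.25 0.02 0 0 0 1;0 0.25 0.02 0 0 0 1;0 0.25 0 0 0 0 1;0 0.25 0 0 0 0 1;0 0.25 0 0 0 0 1;0 0.25 0 0 0 0 1;0 0.25 0 0 0 0 1;0 0.25 0 0 0 0 1;0 0.25 0 0 0 0 1;0 0.25 0 0 0 0 1")

```text
time_s: 15.83
tcp_pos: [0.529, 0.2278, 0.1923]
ee_rot: [0.034, 0.999, -0.0, 0.0]
contact_force: [-0.8, -3.5, 7.5]
opening: 0.0124
grip_force: 25.0
```

>>> move_arm(series="0 0.25 0 0 0 0 1;0 0.25 0 0 0 0 1;0 0.25 0.03 0 0 0 1;0 0.25 0.03 0 0 0 1;0 0.25 0.03 0 0 0 1;0 0.15 0.01 0 0 0 1;0 0 0 0 0 0 1;0 0 0 0 0 0 1")

```text
time_s: 16.5
tcp_pos: [0.5299, 0.2421, 0.1913]
ee_rot: [0.034, 0.999, 0.0, 0.0]
contact_force: [0.6, -2.5, 5.9]
opening: 0.0131
grip_force: 25.0
```

Run:
```python
from c import *
s=read_state();print(s["time_s"],s["contact_force"],s["opening"])
go([.5291,.2410,.1917],86.1)
go([.4803,-.0483,.24],62)
```

```text
16.5 [ 0.6358 -2.5047  5.8781] 0.013099072272558368
tcp [0.5299 0.2421 0.1913] toolz [ 0.0009  0.0003 -1.    ] yaw(y) 86.12
shift cm [ 0.08 -0.11 -0.04]
turn about tool z 0.02
tcp [0.5299 0.2421 0.1913] toolz [ 0.0009  0.0003 -1.    ] yaw(y) 86.12
shift cm [  2.98 -29.31  -4.88]
turn about tool z 24.12
```

The tip is on the end land. I'll lift and check the tabs.

>>> move_arm(series="0 0 -0.5 0 0 0 1;0 0 -1.4 0 0 0 1;0 0 -1.6 0 0 0 1;-0.4 -0.7 -0.9 0 0 0 1;-0.9 -1.5 -0.3 0 0 0 1;-1.1 -2 0 0 0 0 1;-1.1 -1.8 0 0 0 0 1;-0.7 -1.2 0 0 0 0 1;-0.2 -0.4 0 0 0 0 1;0 0 0 0 0 0 1")

```text
time_s: 17.33
tcp_pos: [0.5685, 0.1619, 0.2374]
ee_rot: [0.035, 0.999, 0.0, -0.0]
contact_force: [-0.4, 0.1, 0.1]
opening: 0.0128
grip_force: 25.0
```

```bash
cat > g.py <<'E'
from c import *
s=read_state();print(s["time_s"],s["contact_force"],s["opening"])
p,d,m,W=cap("wrist"); X=cloud(m,W,d); np.savez("w5.npz",p=p,d=d,W=W)
rect(X,sel(X,(.5245,.1724),.11,.1165,.1195),"rib tops")
hsv=cv2.cvtColor(p,cv2.COLOR_RGB2HSV); o=(hsv[...,0]>5)&(hsv[...,0]<22)&(hsv[...,1]>150)&(hsv[...,2]>90)
O=X[o&sel(X,(.5245,.1724),.1,.11,.13)]; print(len(O))
t=(O[:,:2]-[.5245,.1724])@[.068,.9977]
for a in range(-60,60,5):
    q=O[(t>=a/1000)&(t<(a+5)/1000)]
    if len(q): print(a,np.percentile(q[:,2],[10,50,90]))
r=X[sel(X,(.4806,-.0483),.06,.050,.059)]; rect(X,sel(X,(.4806,-.0483),.06,.050,.059),"holder")
print("hole exp px",proj(m,W,[.4806,-.0483,.055]), "tip seen (edge) exp",proj(m,W,pose()[:3,3]+[-.003,0,-.0747]))
print(p[200:222,315,1].tolist(),p[212,306:326,1].tolist())
cv2.imwrite("pics/w5c.png",cv2.resize(p[40:240,0:440,::-1],(792,360),interpolation=2))
go([.4803,-.0483,.2379],62)
E
python3 g.py
```

```text
17.3333 [-0.3879  0.0691  0.1223] 0.012794680995310122
rib tops 2228 c [0.5248 0.1731] size [148.2  18.4] ang 86.3 z [0.1166 0.1183 0.1193]
2545
-60 [0.1141 0.1151 0.1162]
-55 [0.1147 0.1156 0.1164]
-50 [0.1147 0.1157 0.1165]
-45 [0.1152 0.1163 0.1172]
-40 [0.1143 0.1153 0.1161]
-35 [0.1145 0.1154 0.1162]
-30 [0.1149 0.1158 0.1168]
-25 [0.1148 0.1161 0.1173]
-20 [0.1143 0.1152 0.1161]
-15 [0.1146 0.1156 0.1164]
-10 [0.1148 0.1159 0.1167]
-5 [0.1143 0.1162 0.1172]
0 [0.1145 0.1152 0.1162]
5 [0.1144 0.1155 0.1166]
10 [0.115  0.1158 0.1166]
15 [0.115  0.1161 0.1168]
20 [0.1143 0.1151 0.1161]
25 [0.1147 0.1154 0.1163]
30 [0.1148 0.1158 0.1169]
35 [0.1154 0.1162 0.1173]
40 [0.1142 0.1152 0.1159]
45 [0.1145 0.1155 0.1164]
50 [0.1149 0.1159 0.1166]
55 [0.1153 0.1162 0.1173]
holder 4069 c [ 0.4803 -0.0474] size [58.4 56.6] ang 74.3 z [0.0534 0.0559 0.0572]
hole exp px [70.1976 96.4276] tip seen (edge) exp [318.8429 208.9801]
[221, 222, 220, 222, 224, 225, 226, 218, 169, 96, 91, 83, 91, 91, 93, 82, 55, 45, 56, 69, 69, 70] [221, 222, 225, 226, 179, 101, 78, 83, 88, 91, 88, 84, 81, 106, 192, 228, 219, 223, 224, 222]
tcp [0.5681 0.1628 0.2374] toolz [-0.001   0.0005 -1.    ] yaw(y) 86.04
shift cm [  7.31 -21.66  -0.05]
turn about tool z 24.04
```

View pics/w5c.png

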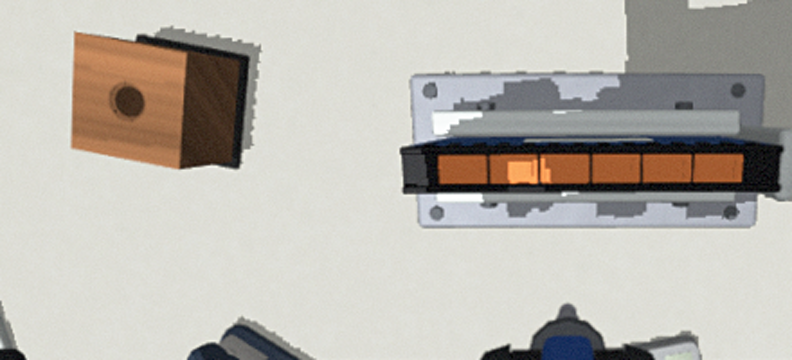

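All six tabs now look level and in place in the crop (440–740,170). The depth still hints at a slight slope, so I'll quantify that before moving on.

```bash
cat > k.py <<'E'
from c import *
m=camera_model("wrist")
for fn,c,ang in [("w4.npz",(.5245,.1724),86.1),("w5.npz",(.5248,.1731),86.3)]:
    f=np.load(fn);p,X=f["p"],cloud(m,f["W"],f["d"]); u=np.array([np.cos(np.radians(ang)),np.sin(np.radians(ang))]);v=np.array([-u[1],u[0]])
    t=(X[...,:2]-c)@u; s=(X[...,:2]-c)@v; ok=sel(X,c,.085,.108,.13)
    print(fn)
    for h in range(-60,41,20):
        k=ok&(abs(s)<.0045)&(t>(h+3)/1000)&(t<(h+17)/1000); a=np.polyfit(t[k]-h/1000,X[...,2][k],1); print(h,k.sum(),"slope rad",round(np.arctan(a[0]),3),"z at hinge",round(a[1],4))
    for n,a,b in (("start",-72,-63),("end",63,72)):
        k=ok&(abs(s)<.004)&(t>a/1000)&(t<b/1000); print(n,k.sum(),np.median(X[...,2][k]))
    k=ok&(abs(s)>.007)&(abs(s)<.0085)&(abs(t)<.07)&(X[...,2]>.116); print("rib slope",np.polyfit(t[k],X[...,2][k],1))
E
python3 k.py
```

```text
w4.npz
-60 235 slope rad 0.432 z at hinge 0.1149
-40 262 slope rad 0.381 z at hinge 0.1151
-20 265 slope rad 0.357 z at hinge 0.1151
0 272 slope rad 0.42 z at hinge 0.1152
20 278 slope rad 0.41 z at hinge 0.1151
40 285 slope rad 0.389 z at hinge 0.115
start 156 0.11626563076804403
end 144 0.11489011845589911
rib slope [-0.0007  0.1188]
w5.npz
-60 251 slope rad 0.088 z at hinge 0.1149
-40 255 slope rad 0.093 z at hinge 0.1148
-20 259 slope rad 0.076 z at hinge 0.115
0 261 slope rad 0.071 z at hinge 0.115
20 260 slope rad 0.096 z at hinge 0.1148
40 260 slope rad 0.092 z at hinge 0.1148
start 141 0.11640513708439687
end 139 0.11512727043022211
rib slope [-0.0006  0.1188]
```

Corrected for the camera's bias (starting slopes read about 0.07 rad too high; free ends now level with the start land), the tabs are flat. I'll take the stylus back to its holder.

>>> move_arm(series="0.3 -0.8 0 0 0 0 1;0.6 -1.8 0 0 0 0 1;0.9 -2.6 0 0 0 0 1;0.9 -2.8 0 0 0 0 1;0.9 -2.8 0 0 0 0 1;0.9 -2.8 0 0 0 0 1;0.9 -2.8 0 0 0 0 1;0.9 -2.6 0 0 0 0 1;0.7 -1.8 0 0 0 0 1;0.3 -0.8 0 0 0 0 1")

```text
time_s: 18.22
tcp_pos: [0.4796, -0.0488, 0.2378]
ee_rot: [0.034, 0.999, -0.0, -0.0]
contact_force: [-0.4, 0.6, -0.3]
opening: 0.0127
grip_force: 25.0
```

>>> move_arm(series="0 0 0.5 0 0 6 1;0 0 1.5 0 0 6 1;0 0 2 0 0 6 1;0 0 2 0 0 6 1;0 0 1 0 0 0 1;0 0 0.5 0 0 0 1;0 0 0 0 0 0 1;0 0 0 0 0 0 1")

```text
time_s: 18.88
tcp_pos: [0.4813, -0.0474, 0.1634]
ee_rot: [0.24, 0.971, 0.0, 0.0]
contact_force: [1.1, -0.2, -0.9]
opening: 0.0127
grip_force: 25.0
```

Run:
```python
from c import *
s=read_state();print(s["time_s"],s["contact_force"])
go([.4803,-.0483,.0935],62)
```

```text
18.8833 [ 1.0712 -0.1638 -0.9316]
tcp [ 0.4813 -0.0474  0.1634] toolz [ 0.0006 -0.0001 -1.    ] yaw(y) 62.26
shift cm [ 0.05 -0.12  6.99]
turn about tool z 0.26
```

>>> move_arm(series="0.05 -0.1 0.5 0 0 0 1;0 0 0.9 0 0 0 1;0 0 1.2 0 0 0 1;0 0 1.2 0 0 0 1;0 0 1.2 0 0 0 1;0 0 1 0 0 0 1;0 0 0.6 0 0 0 1;0 0 0.3 0 0 0 1;0 0 0 0 0 0 1;0 0 0 0 0 0 1")

```text
time_s: 19.72
tcp_pos: [0.4802, -0.0484, 0.0941]
ee_rot: [0.241, 0.971, -0.0, 0.0]
contact_force: [0.3, 0.5, -0.3]
opening: 0.0127
grip_force: 25.0
```

>>> move_arm(series="0 0 0.1 0 0 0 1;0 0 0.02 0 0 0 1;0 0 0 0 0 0 -0.2;0 0 0 0 0 0 -0.2;0 0 0 0 0 0 -0.2;0 0 0 0 0 0 -0.2;0 0 0 0 0 0 -0.2;0 0 0 0 0 0 -0.2")

```text
time_s: 20.38
tcp_pos: [0.4799, -0.0483, 0.0927]
ee_rot: [0.241, 0.971, -0.0, 0.0]
contact_force: [0.7, -0.4, -0.5]
opening: 0.0506
grip_force: 0.0
```

Run:
```python
from c import *
s=read_state();print(s["time_s"],s["contact_force"],s["opening"])
go([.57,-.05,.30],-3.8)
```

```text
20.3833 [ 0.6564 -0.3682 -0.538 ] 0.05061356787036615
tcp [ 0.4799 -0.0483  0.0927] toolz [ 0.0001 -0.     -1.    ] yaw(y) 62.11
shift cm [ -8.04   4.06 -20.73]
turn about tool z 65.91
```

>>> move_arm(series="0 0 -0.8 0 0 0 -0.2;0 0 -1.8 0 0 0 -0.2;0 0 -2.8 0 0 0 -0.2;-0.5 -0.2 -3 0 0 0 -0.2;-1.5 -0.6 -3 0 0 0 -0.2;-2.2 -0.9 -2.8 0 0 0 -0.2;-2.4 -1 -2.7 0 0 0 -0.2;-2.5 -1 -2.6 0 0 0 -0.2;-2.5 -1 -2.5 0 0 0 -0.2;-2.5 -1 -2 0 0 0 -0.2")

```text
time_s: 21.22
tcp_pos: [0.5788, -0.1657, 0.3359]
ee_rot: [0.241, 0.971, -0.0, 0.001]
contact_force: [0.6, 0.7, 0.2]
opening: 0.053
grip_force: 0.0
```

>>> move_arm(series="-2.5 -0.9 -1.5 0 0 0 -0.2;-2 -0.7 -1 0 0 0 -0.2;-1 -0.4 -0.3 0 0 0 -0.2;-0.4 -0.1 0 0 0 0 -0.2;0 0 0 0 0 0 -0.2;0 0 0 0 0 0 -0.2")

```text
time_s: 21.72
tcp_pos: [0.6197, -0.2102, 0.36]
ee_rot: [0.241, 0.971, 0.0, -0.001]
contact_force: [0.2, 0.1, -0.0]
opening: 0.053
grip_force: 0.0
```

```bash
cat > r.py <<'E'
from c import *
s=read_state();print(s["time_s"],s["tcp_pos"])
p,d,m,W=cap("wrist"); save(p,"w6.png"); X=cloud(m,W,d); np.savez("w6.npz",p=p,d=d,W=W)
for n,z in [("slot_label",.01),("rack",0),("finished_grey",.01),("finished_green",.01),("stylus",.015)]:
    for q in landmark_of("wrist",n)[:2]: print(n,round(q["p"],2),np.round(q["location"],1),onz(m,W,q["location"],z))
with np.errstate(invalid="ignore"):
  for n,c in (("green",(.549,-.2421)),("grey",(.5617,-.343))):
    u=np.array([np.cos(.12),np.sin(.12)]); t=(X[...,:2]-c)@u; q=(X[...,:2]-c)@[-u[1],u[0]]
    rect(X,(abs(t)<.11)&(abs(q)<.03)&(X[...,2]>.113)&(X[...,2]<.121),n)
  k=(abs(X[...,0]-.55)<.15)&(abs(X[...,1]+.29)<.13)&(X[...,2]>.006)&(X[...,2]<.0135); rect(X,k,"rack base")
rect(X,sel(X,(.48,-.047),.03,.112,.13),"handletop")
rect(X,sel(X,(.48,-.047),.03,.075,.13),"handle")
go([.5247,.1727,.20],-3.8)
E
python3 r.py
```

```text
21.7167 [ 0.6197 -0.2102  0.36  ]
rack 0.63 [246.  137.2] [ 0.5577 -0.2869  0.    ]
finished_grey 0.95 [209.4 160.8] [ 0.5617 -0.3457  0.01  ]
finished_green 0.74 [274. 116.] [ 0.5512 -0.2375  0.01  ]
green 2057 c [ 0.5504 -0.2395] size [148.1  19.1] ang 4.6 z [0.1132 0.1147 0.1176]
grey 2052 c [ 0.5587 -0.3432] size [148.9  19.6] ang 4.4 z [0.1132 0.1148 0.1177]
rack base 7221 c [ 0.5527 -0.2751] size [164.5 143.9] ang 3.7 z [0.0093 0.0109 0.0124]
handletop few 0
handle few 0
tcp [ 0.6199 -0.2102  0.3607] toolz [-0.0001  0.0001 -1.    ] yaw(y) 62.14
shift cm [26.31 29.4  16.07]
turn about tool z 65.94
```

View pics/w6.png

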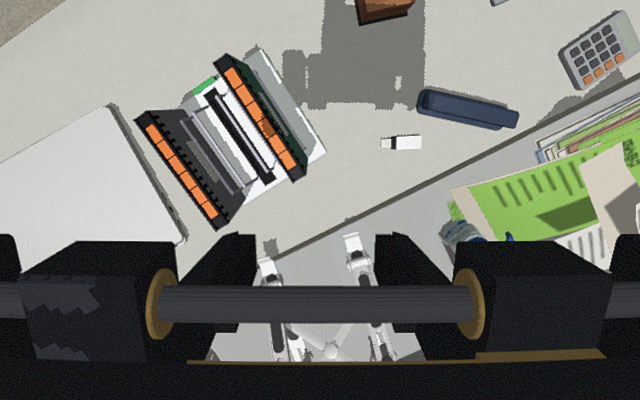

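>>> move_arm(series="1 1.2 0 0 0 0 -0.2;2.2 2.5 0 0 0 0 -0.2;2.2 2.5 0 0 0 0 -0.2;2.2 2.5 0 0 0 0 -0.2;2.2 2.5 0 0 0 0 -0.2;2.2 2.5 0 0 0 0 -0.2;2.2 2.4 0 0 0 0 -0.2;2.2 2.4 0 0 0 0 -0.2;2.2 2.4 0 0 0 0 -0.2;2.2 2.4 0 0 0 0 -0.2")

```text
time_s: 22.85
tcp_pos: [0.5439, 0.0948, 0.3608]
ee_rot: [0.241, 0.971, 0.0, 0.0]
contact_force: [1.2, 0.2, -0.4]
opening: 0.0525
grip_force: 0.0
```

>>> move_arm(series="2.2 2.4 0 0 0 0 -0.2;2.2 2.4 0 0 0 0 -0.2;1.1 1.3 0 0 0 6 -0.2;0 0 1 0 0 6 -0.2;0 0 1.6 0 0 6 -0.2;0 0 1.6 0 0 6 -0.2;0 0 1.6 0 0 6 -0.2;0 0 1.6 0 0 6 -0.2;0 0 1.6 0 0 6 -0.2;0 0 1.6 0 0 6 -0.2")

```text
time_s: 23.68
tcp_pos: [0.5243, 0.173, 0.254]
ee_rot: [0.617, 0.787, 0.0, -0.0]
contact_force: [-0.5, 0.9, 0.1]
opening: 0.0531
grip_force: 0.0
```

>>> move_arm(series="0 0 1.6 0 0 6 -0.2;0 0 1.4 0 0 6 -0.2;0 0 1 0 0 6 -0.2;0 0 0.4 0 0 0 -0.2;0 0 0 0 0 0 -0.2;0 0 0 0 0 0 -0.2")

```text
time_s: 24.18
tcp_pos: [0.5251, 0.1725, 0.2111]
ee_rot: [0.73, 0.684, 0.0, 0.0]
contact_force: [0.6, 0.5, -0.7]
opening: 0.0529
grip_force: 0.0
```

Run:
```python
from c import *
s=read_state();print(s["time_s"]); go([.5247,.1727,.10],-3.8)
p,d,m,W=cap("scene"); X=cloud(m,W,d); rect(X,sel(X,(.48,-.047),.03,.075,.13),"stylus scene")
rect(X,sel(X,(.48,-.047),.03,.112,.13),"top")
f=np.load("w6.npz");m=camera_model("wrist");X=cloud(m,f["W"],f["d"])
c=np.array([.5546,-.2913]);a=np.radians(4.6);u=np.array([np.cos(a),np.sin(a)]);v=np.array([-u[1],u[0]])
t=(X[...,:2]-c)@u;q=(X[...,:2]-c)@v;z=X[...,2]
with np.errstate(invalid="ignore"):
  for z0,z1 in((.062,.075),(.045,.055)):
    k=(abs(q)<.025)&(abs(t)<.09)&(z>z0)&(z<z1)
    for sg in(1,-1):
      j=k&(q*sg>0); print(z0,sg,j.sum(),"q mm",np.round(np.percentile(q[j],[5,50,95])*1000,1),"t",np.round(np.percentile(t[j],[1,99])*1000,1),"slope",np.polyfit(t[j],q[j],1)[0].round(3) if j.sum()>5 else "")
  b=(abs(q)<.1)&(abs(t)<.12)&(z>.006)&(z<.0135)
  print("base t",np.round(np.percentile(t[b],[.3,1,99,99.7])*1000,1),"q",np.round(np.percentile(q[b],[.3,1,99,99.7])*1000,1))
```

```text
24.1833
tcp [0.5251 0.1725 0.2111] toolz [ 0.0004  0.0001 -1.    ] yaw(y) -3.7
shift cm [ 0.01 -0.04 11.11]
turn about tool z 0.1
stylus scene 58 c [ 0.4773 -0.0508] size [12.9 13.2] ang 45.3 z [0.0791 0.1071 0.1238]
top 27 c [ 0.4771 -0.0506] size [12.9 12.6] ang 45.3 z [0.1138 0.12   0.1244]
0.062 1 315 q mm [15.3 17.4 18.9] t [-52.   52.4] slope -0.003
0.062 -1 318 q mm [-18.5 -16.5 -15. ] t [-52.4  53.6] slope 0.003
0.045 1 9 q mm [14.5 16.5 17.3] t [-54.2  56.2] slope -0.002
0.045 -1 14 q mm [-15.7 -14.7 -13.7] t [-55.4  55.9] slope 0.009
base t [-79.2 -77.9  78.6  79.7] q [-46.  -43.3  87.   87.7]
```

The slot centre is about (0.555, -0.291) at 4.6°; the wires sit symmetrically 17 mm either side. The stylus top is at z 0.124, so it is hanging. Next I'll descend onto the report and grip it.

>>> move_arm(series="0 0 0.8 0 0 0 -0.2;0 0 1.6 0 0 0 -0.2;0 0 2 0 0 0 -0.2;0 0 2 0 0 0 -0.2;0 0 2 0 0 0 -0.2;0 0 1.5 0 0 0 -0.2;0 0 0.8 0 0 0 -0.2;0 0 0.4 0 0 0 0.4;0 0 0 0 0 0 1;0 0 0 0 0 0 1", force=15)

```text
time_s: 25.07
tcp_pos: [0.5259, 0.1722, 0.1004]
ee_rot: [0.731, 0.683, 0.0, 0.0]
contact_force: [0.4, 0.4, -0.3]
opening: 0.035
grip_force: 0.0
```

>>> move_arm(series="0 0 0 0 0 0 1;0 0 0 0 0 0 1;0 0 0 0 0 0 1;0 0 0 0 0 0 1", force=30)

```text
time_s: 25.4
tcp_pos: [0.5259, 0.1722, 0.1006]
ee_rot: [0.731, 0.683, 0.001, 0.0]
contact_force: [-0.3, -0.1, 3.4]
opening: 0.0177
grip_force: 29.9
```

Run:
```python
from c import *
s=read_state();print(s["time_s"],s["opening"],s["grip_force"],s["contact_force"]); go([.5247,.1727,.24],-3.8)
c=(.5549,-.2909,.24);go(c,-85.4)
```

```text
25.4 0.017658464487346495 29.858083141730276 [-0.3441 -0.0904  3.3546]
tcp [0.5259 0.1722 0.1006] toolz [ 0.0017  0.0002 -1.    ] yaw(y) -3.89
shift cm [  0.05  -0.1  -13.94]
turn about tool z -0.09
tcp [0.5259 0.1722 0.1006] toolz [ 0.0017  0.0002 -1.    ] yaw(y) -3.89
shift cm [-46.     6.05 -13.95]
turn about tool z 81.51
```

>>> move_arm(series="0 0 -0.4 0 0 0 1;0 0 -0.8 0 0 0 1;0 0 -1.5 0 0 0 1;0 0 -2 0 0 0 1;0 0 -2.3 0 0 0 1;0 0 -2.5 0 0 0 1;0 0 -2.5 0 0 0 1;0 0 -2 0 0 0 1;0 0 -1 0 0 0 1;0 0 -0.5 0 0 0 1")

```text
time_s: 26.23
tcp_pos: [0.5259, 0.1721, 0.2566]
ee_rot: [0.731, 0.683, 0.001, 0.001]
contact_force: [-0.5, 0.9, -3.0]
opening: 0.0178
grip_force: 29.9
```

>>> move_arm(series="-0.6 0.1 0 0 0 0 1;-1.2 0.1 0 0 0 0 1;-2 0.2 0 0 0 0 1;-2.7 0.4 0 0 0 0 1;-3 0.4 0 0 0 0 1;-3 0.4 0 0 0 0 1;-3 0.4 0 0 0 0 1;-3 0.4 0 0 0 0 1;-3 0.4 0 0 0 0 1;-3 0.4 0 0 0 0 1")

```text
time_s: 27.07
tcp_pos: [0.5391, -0.0768, 0.2525]
ee_rot: [0.731, 0.682, -0.001, -0.001]
contact_force: [0.3, -0.6, -2.8]
opening: 0.0175
grip_force: 29.9
```

>>> move_arm(series="-3 0.4 0 0 0 0 1;-3 0.4 0 0 0 0 1;-3 0.4 0 0 0 0 1;-3 0.4 0 0 0 0 1;-3 0.4 0 0 0 0 1;-2.7 0.4 0 0 0 0 1;-2 0.3 0 0 0 0 1;-1.2 0.1 0 0 0 0 1;-0.6 0.1 0 0 0 0 1;0 0 0 0 0 2 1")

```text
time_s: 27.9
tcp_pos: [0.5539, -0.2921, 0.2531]
ee_rot: [0.743, 0.669, -0.0, -0.001]
contact_force: [-1.0, 0.7, -2.9]
opening: 0.0178
grip_force: 29.9
```

>>> move_arm(series="0 0 0 0 0 4 1;0 0 0 0 0 6 1;0 0 0 0 0 6 1;0 0 0 0 0 6 1;0 0 0 0 0 6 1;0 0 0 0 0 6 1;0 0 0 0 0 6 1;0 0 0 0 0 6 1;0 0 0 0 0 6 1;0 0 0 0 0 6 1")

```text
time_s: 28.73
tcp_pos: [0.5545, -0.2898, 0.2537]
ee_rot: [0.975, 0.224, -0.001, -0.001]
contact_force: [-0.4, 0.4, -2.8]
opening: 0.0178
grip_force: 29.9
```

>>> move_arm(series="0 0 0 0 0 6 1;0 0 0 0 0 6 1;0 0 0 0 0 5.5 1;0 0 0 0 0 3 1;0 0 0 0 0 1 1;0 0 0 0 0 0 1;0 0 0 0 0 0 1")

```text
time_s: 29.32
tcp_pos: [0.5547, -0.2904, 0.2542]
ee_rot: [0.999, 0.041, -0.0, -0.0]
contact_force: [0.1, -0.5, -2.9]
opening: 0.018
grip_force: 29.9
```

```bash
cat > q.py <<'E'
from c import *
s=read_state();print(s["time_s"],s["opening"],s["grip_force"],s["contact_force"])
c=(.5549,-.2909,.0986);go(c,-85.4)
for cam in ("scene","side"):
    p,d,m,W=cap(cam); X=cloud(m,W,d); z=pose()[2,3]-.1006+.012
    rect(X,sel(X,(.5549,-.2909),.1,z+.103,z+.109),cam+" spine"); save(p,cam+"q.png")
    rect(X,sel(X,(.5549,-.2909),.1,z+.002,z+.06),cam+" body")
E
python3 q.py
```

```text
29.3167 0.0180071560634302 29.883016427556868 [ 0.0707 -0.4783 -2.8693]
tcp [ 0.5547 -0.2904  0.2542] toolz [-0.0007  0.0007 -1.    ] yaw(y) -85.27
shift cm [ 0.02  0.06 15.56]
turn about tool z 0.13
scene spine 141 c [ 0.5305 -0.2903] size [45.3 95.4] ang 79.4 z [0.2691 0.2709 0.2736]
scene body 237 c [ 0.5554 -0.2905] size [149.   18.9] ang 4.5 z [0.1706 0.1931 0.2232]
side spine 219 c [ 0.5228 -0.2949] size [82.1 50.4] ang 1.1 z [0.269  0.2706 0.2738]
side body 2208 c [ 0.5555 -0.2988] size [ 21.1 149.5] ang 89.6 z [0.1707 0.1975 0.2233]
```

>>> move_arm(series="0 0.05 0.8 0 0 0 1;0 0 1.6 0 0 0 1;0 0 2 0 0 0 1;0 0 2 0 0 0 1;0 0 1.8 0 0 0 1;0 0 1.4 0 0 0 1;0 0 1 0 0 0 1;0 0 0.8 0 0 0 1;0 0 0.8 0 0 0 1;0 0 0.5 0 0 0 1")

```text
time_s: 30.25
tcp_pos: [0.5549, -0.2916, 0.1269]
ee_rot: [0.999, 0.04, -0.0, -0.0]
contact_force: [0.5, -0.5, -3.0]
opening: 0.0179
grip_force: 29.9
```

>>> move_arm(series="0 0 0.5 0 0 0 1;0 0 0.5 0 0 0 1;0 0 0.5 0 0 0 1;0 0 0.3 0 0 0 1;0 0 0 0 0 0 1;0 0 0 0 0 0 1")

```text
time_s: 30.75
tcp_pos: [0.555, -0.2915, 0.1096]
ee_rot: [0.999, 0.04, -0.0, -0.0]
contact_force: [-0.6, 0.5, -3.2]
opening: 0.018
grip_force: 29.9
```

```bash
python3 q.py
```

```text
30.75 0.018003630063376026 29.883009670957108 [-0.5699  0.5057 -3.1693]
tcp [ 0.555  -0.2915  0.1096] toolz [-0.  0. -1.] yaw(y) -85.39
shift cm [-0.   -0.06  1.1 ]
turn about tool z 0.01
scene spine 101 c [ 0.5256 -0.2897] size [91.6 31.2] ang 18.3 z [0.1244 0.1264 0.1291]
scene body 616 c [ 0.5397 -0.2956] size [140.6 131.1] ang 3.9 z [0.0264 0.0584 0.0771]
side spine 192 c [ 0.5187 -0.2956] size [47.  73.7] ang 88.1 z [0.1246 0.1262 0.1284]
side body 2529 c [ 0.5267 -0.3293] size [ 96.7 190.7] ang 55.0 z [0.0264 0.0533 0.0785]
```

>>> move_arm(series="0 -0.05 0.2 0 0 0 1;0 0 0.2 0 0 0 1;0 0 0.2 0 0 0 1;0 0 0.2 0 0 0 1;0 0 0.15 0 0 0 1;0 0 0 0 0 0 1;0 0 0 0 0 0 1")

```text
time_s: 31.43
tcp_pos: [0.5548, -0.291, 0.0999]
ee_rot: [0.999, 0.04, -0.0, -0.0]
contact_force: [0.5, 1.1, -2.4]
opening: 0.0178
grip_force: 29.9
```

>>> move_arm(series="0 0 0.1 0 0 0 1;0 0 0 0 0 0 1;0 0 0 0 0 0 1")

```text
time_s: 31.68
tcp_pos: [0.5549, -0.291, 0.0991]
ee_rot: [0.999, 0.04, 0.0, 0.0]
contact_force: [-0.7, -0.5, -2.4]
opening: 0.0177
grip_force: 29.9
```

>>> move_arm(series="0 0 0.05 0 0 0 1;0 0 0 0 0 0 1;0 0 0 0 0 0 1")

```text
time_s: 31.93
tcp_pos: [0.555, -0.291, 0.0987]
ee_rot: [0.999, 0.04, 0.0, 0.0]
contact_force: [-0.6, -0.6, -3.8]
opening: 0.0177
grip_force: 29.9
```

>>> move_arm(series="0 0 0.04 0 0 0 1;0 0 0 0 0 0 1;0 0 0 0 0 0 1")

```text
time_s: 32.18
tcp_pos: [0.555, -0.2911, 0.0986]
ee_rot: [0.999, 0.04, 0.0, 0.0]
contact_force: [-1.7, 0.7, 0.4]
opening: 0.0179
grip_force: 29.9
```

The force changed from −3 to about 0 N at exactly the expected height, so the report is standing on the floor. I'll release it with a small opening and retreat upward.

>>> move_arm(series="0 0 0 0 0 0 0.8;0 0 0 0 0 0 0.55;0 0 0 0 0 0 0.35;0 0 0 0 0 0 0.35;0 0 0 0 0 0 0.35;0 0 0 0 0 0 0.35")

```text
time_s: 32.68
tcp_pos: [0.555, -0.2911, 0.0982]
ee_rot: [0.999, 0.04, 0.0, 0.0]
contact_force: [-0.1, 0.4, 0.0]
opening: 0.0288
grip_force: 0.0
```

>>> move_arm(series="0 0 -0.4 0 0 0 0.35;0 0 -0.8 0 0 0 0.35;0 0 -1.5 0 0 0 0.35;0 0 -2 0 0 0 0.35;0 0 -2.5 0 0 0 0.35;0 0 -2.5 0 0 0 0.35;0 0 -2.5 0 0 0 0.35;0 0 -2.5 0 0 0 0.35;0 0 -2.5 0 0 0 0.35;0 0 -1.5 0 0 0 0.35")

```text
time_s: 33.52
tcp_pos: [0.5557, -0.2916, 0.2897]
ee_rot: [0.999, 0.04, 0.002, 0.002]
contact_force: [0.8, -0.4, 0.3]
opening: 0.0287
grip_force: 0.0
```

Run:
```python
from c import *
s=read_state();print(s["time_s"],s["opening"],s["contact_force"])
p,d,m,W=cap("side"); save(p,"s9.png")
b=p[130:370,190:480,::-1]; p2,_,_,_=cap("scene"); a=p2[120:330,200:460,::-1]
cv2.imwrite("pics/f.png",np.hstack([cv2.resize(a,(400,323),interpolation=2),cv2.resize(b,(390,323),interpolation=2)]))
p,d,m,W=cap("wrist"); X=cloud(m,W,d)
c=np.array([.5549,-.2909]);u=np.array([np.cos(.0803),np.sin(.0803)]);v=np.array([-u[1],u[0]])
with np.errstate(invalid="ignore"):
  t=(X[...,:2]-c)@u;q=(X[...,:2]-c)@v
  for n,q0 in(("mine",0),("green",.052),("grey",-.052)): rect(X,(abs(t)<.11)&(abs(q-q0)<.02)&(X[...,2]>.112)&(X[...,2]<.121),n)
```

```text
33.5167 0.028721954783886713 [ 0.8375 -0.3701  0.2727]
mine 3116 c [ 0.5564 -0.2914] size [149.   17.7] ang 4.7 z [0.1124 0.1142 0.1175]
green 2753 c [ 0.56   -0.2392] size [129.   18.5] ang 4.7 z [0.1124 0.1141 0.1173]
grey 2800 c [ 0.5707 -0.342 ] size [124.1  18.6] ang 4.6 z [0.1124 0.1142 0.1174]
```

View pics/f.png

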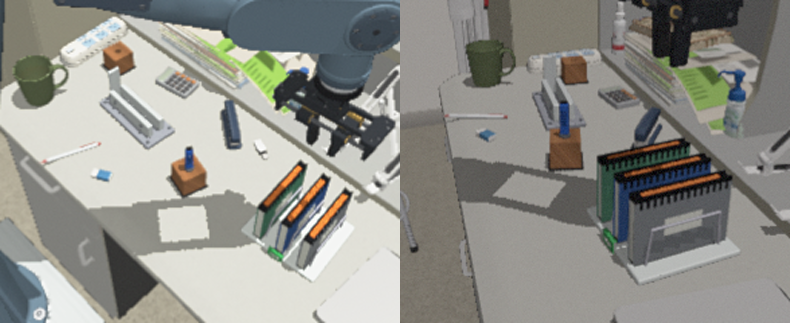

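The blue report stands upright in the middle slot (left view 300,215). The stylus hangs in its holder (188,165), and everything else is where it was. Handing in.

```bash
python3 -c "
from workcell import *;print(job_done())"
```

```text
the job is handed in; nothing more can be done
None
```

I pressed all six tabs down in one stroke, hung the stylus back in its holder and stood the blue report spine up in the green-labelled slot. The job was handed in at about 34 s of the 64 s limit; no verdict came back.

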